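Push a water filter through the dust flap and latch it home

TASK

Fit the new water filter: pick up the white cartridge with the blue foot, push it foot first down through the blue spring flap on top of the water dispenser, and press it on down against the ejector spring until it catches and stays down, so that the flap shuts over it. Feel for the catch and press gently, never with more than 21 N, and leave the three jars standing where they are.

Things in the scene. Friction and masses are not known exactly. Their poses are not given: they have to be found in the camera images.
- cartridge: new filter cartridge, a white plastic block with a blue foot, 64 (its x) x 30 (its y) x 80 mm tall, about 120 to 240 g, standing upright on its foot. Origin at the centre of its underside, z up to the flat top at 80 mm. Grip the two broad ribbed faces (30 mm apart, along y) near the top. Both ends are alike: a half turn of yaw makes no difference. Foot edges rounded by 6 mm.
- dispenser: white table-top water dispenser, fixed, on a wooden service trolley whose top is at z = 0. Origin on the trolley top below the centre of the filter mouth; x points from the mouth to the water tank, z up. The low deck (top at 150 mm) reaches x = -64 to 92, y = -72 to 72 mm; behind it, x = 92 to 205 mm, stands the tank tower, 238 mm high, with tap and drip tray (with a cup) on its +y side.
- mouth (a point): centre of the filter mouth in the deck's grey bezel, in the plane of its rim, 150 mm above the trolley top; axes as the dispenser's. Below it a straight vertical shaft, 67 (x) x 33 mm (y): the cartridge has 1.5 mm of play on each side, long side along x. A bevel about 6 mm wide leads in. Closed fingers fit into the shaft and may touch the flap.
- ejector_rest (a point): point in the shaft 44 mm below the rim where the sprung ejector plate waits (give or take 8 mm): a cartridge let go there stands with about 36 mm above the rim. The plate resists with 4 N at first and 8 N near the end (pushing takes 7 to 14 N with friction), and lifts a cartridge that is not caught.
- catch_zone (a point): point 49.5 mm below the rim. Two sprung catches snap over the cartridge's top once that is pushed deep enough: anywhere from 40 to 58 mm below the rim, set differently each time and not visible: feel for it. Just there a stiff valve stem starts to resist, 8 N more for each mm, so 16 to 19 N means caught. If not caught, the cartridge follows the fingers up again, perhaps under the shut flap.
- flap (a joint): the blue dust flap over the filter mouth, 64 x 34 mm, hinged along the left (+y) long side, sprung shut with about 1 N at its edge. 0 = shut (level), grows to 1.57 as it is pushed down into the bay.
- jam: jam jar with yellow lid and red contents, 63 mm wide, 90 mm tall, a bystander; origin at the centre of its underside
- honey: honey jar with grey lid, 58 mm wide, 85 mm tall, a bystander; origin at the centre of its underside
- spice: spice jar with red lid, 45 mm wide, 106 mm tall, a bystander; origin at the centre of its underside
There are look-alikes about, which are no part of the job. Leave any purple look-alike of the cartridge alone.

How it is judged:
By the outcome, as a careful person would: the job done as asked, in the order asked, and still so for the second after the job is handed in, with the robot touching nothing.
It also fails if it takes over 72 s, if anything falls off the work surface, if the arm or the gripper's body presses on something with over 40 N, if the wrist force passes 120 N, or if a joint passes its speed limit or range.

ROBOT

A 6-joint arm with a two-finger parallel gripper is mounted at the origin on a cart in front of the work surface, level with it; the furniture and walls round the work are solid. World frame = base frame: x ahead of the robot, y to its left, z up, the work surface at z = 0. Lengths are in m, angles in degrees, forces in N, time in s.
With the tool pointing down it reaches from about 0.3 to 0.75 m from the base axis. Payload 8.5 kg.
Tool frame: the origin (TCP) lies at the very end of the fingers, on their centre line; the grasp point (between the pads) lies 19 mm behind it (env.hold_point_z is the distance from the TCP to the grasp point, in m); z points along the fingers, y is the line along which they close (so a half turn about z gives the same grasp; the last joint's range is limited). The gripper opens to 85 mm and grips with 20 to 120 N. Pads are 22 mm wide; open, the fingers measure 114 mm over their backs; the gripper's body (76 mm by 85 mm) begins 54 mm behind the grasp point. The pads swing forward as they close: fully open they stand 13 mm farther back than shut.
Start: joints at [56.419, 21.807, 74.336, -0, 83.858, -12.336], TCP at [0.199, 0.513, 0.231] pointing down, gripper open.
Joint ranges: [-178.18, 178.18], [-50.72, 133.34], [12.68, 142.11], [-81.47, 261.47], [9.98, 163.14], [-165.26, 165.26]. Speed limits (degrees/s): [136.94, 136.94, 180, 180, 180, 180].

INTERFACE

Orientations are given as a 3x3 rotation matrix whose columns are the frame's x, y, z axes.
In Python, from rig import env, optics gives the robot as it stands.
- The arm moves only by the shell command python3 -m jog 'ROWS' [OPENING] [FORCE]. ROWS is JSON, a list of rows, each an object with "linear": the shift along the tool's x, y, z in units of 40 mm (1.0 is 40 mm), a list of three; "roll": the turn about the tool's z in units of 5 degrees (1.0 is 5 degrees). A call has 1 to 12 rows; each row shifts and turns the commanded pose from where the row before left it, along the tool's axes as they then stand; what a row does not reach is not made up. A row lasts 1/12 s, in which the tool goes at most 41.7 mm and 7.16 degrees, less where a joint would pass 70% of its speed; a pose out of reach is approached as far as the arm can. A call is refused whole if a number of a shift passes 1 or a number of a turn 1, either way. A call with a gripper value outside its range is refused whole. OPENING is the opening, from -1 (shut) to 1 (fully open), set as the call begins (- or left out, the last holds). The fingers move at their own pace and stop on an object; FORCE is the grip in N (left out, the last holds). Time passes only in rows, so rows that do not move let the fingers close. It gives the time, the measured TCP pose, the force, the opening and the grip force at its end, in the units of the state.
- env.observe(): the state, without advancing time (a new reading comes with each control period).
- optics.get_image(name): name is "side" or "top" or "wrist"; returns the picture (420x560x3 uint8, red, green, blue); there is no depth.
- optics.calibration(name): a dict with "fov_y" (degrees; the focal length in pixels is half the picture's height over the tangent of half this angle, whatever the lens; pixels are square), "cx", "cy" (the principal point, pixels), "D" ([k1, k2, p1, p2, k3] as OpenCV has them; the pictures are not rectified), "T" (4x4, takes a point from camera to world coordinates). Camera axes: x right, y down, z forward; pixel columns grow to the right and rows downward; lengths in m; the calibration is good to about 2 mm. A picture is of the moment at which its call begins: read the wrist's pose just before it. calibration takes no time and is no camera call; for the wrist camera it gives the pose at the moment of the call.
- env.close_job(): hands the job in; it is judged then, once.
The state is a dict: "time_s": time; "q": joint angles; "qvel": joint speeds; "joint_efforts": joint torques, N m; "position": TCP position; "tool_rot": TCP orientation; "ft_force": force on the tool from outside, world axes, zero at the start; "wrist_torque": the same for the moment, N m; "grip_width": finger opening in m; "gripper_force": force on a finger pad.
Only numpy, scipy, OpenCV 4.12 (cv2) and the standard library are available. Lean on these libraries where they do the work, as an engineer would, in place of code of your own. Each camera call takes 0.05 s, during which the arm holds its last target. There are 200 camera calls.

## Working session

There is one attempt and no reset: what is moved stays moved. The work goes in short steps, Python scripts to look and compute and a shell command to move; the robot and the scene stay as the last step left them, time stands still between calls to the robot, and variables do not carry over. Pictures are saved under pics/ and viewed, at most 10 in all, crops included, and the job is handed in when it is done.

```bash
mkdir -p pics; ls
python3 - <<'E'
from rig import env,optics
import cv2,numpy as np
for n in("top","side"):
    im=optics.get_image(n); cv2.imwrite(f"pics/{n}0.png",im[:,:,::-1]); c=optics.calibration(n)
    print(n,c["fov_y"],c["cx"],c["cy"],c["D"],np.round(c["T"],3).tolist())
s=env.observe();print(s["time_s"],s["tool_rot"],s["ft_force"],env.hold_point_z)
E
```

```text
pics
top 44.38612328540833 288.68210748692553 210.238508429955 [0.00353539 0.         0.         0.         0.        ] [[-0.027, -0.991, 0.134, 0.262], [-1.0, 0.027, -0.007, 0.49], [0.003, -0.135, -0.991, 1.123], [0.0, 0.0, 0.0, 1.0]]
side 54.928144529452425 277.0246915634025 202.24130284294176 [-0.10722078  0.          0.          0.          0.        ] [[0.897, -0.266, 0.352, 0.112], [-0.442, -0.526, 0.727, -0.156], [-0.008, -0.807, -0.59, 0.617], [0.0, 0.0, 0.0, 1.0]]
0.1 [[-9.32045829e-01  3.62339705e-01 -7.14426126e-04]
 [ 3.62340302e-01  9.32045257e-01 -1.06946083e-03]
 [ 2.78369360e-04 -1.25565189e-03 -9.99999173e-01]] [-0.34441853  0.58431513  0.69697502] 0.0187
```

View pics/top0.png

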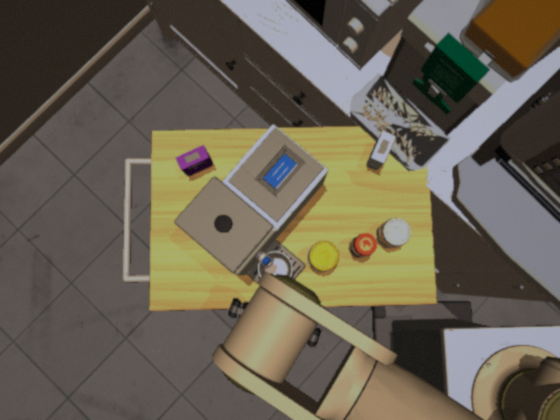

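View pics/side0.png

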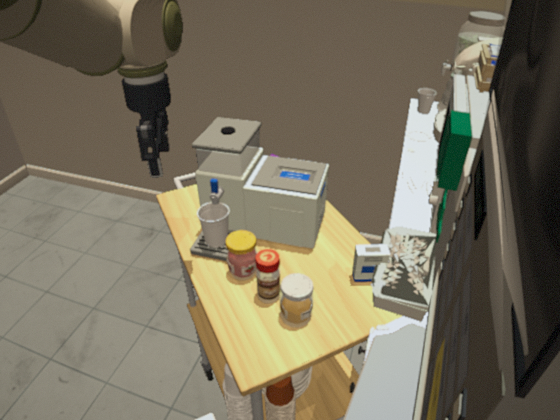

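Candidates: a white block at top (382,150) / side (370,262), and a purple look-alike at top (194,160). The white honey/jar lid at top (396,233) is round. I choose the white block and check it in a close crop. The dispenser's blue flap is at top (281,173) and the tower with the black cap at (223,223).

```bash
cat > h.py <<'E'
import numpy as np,cv2
from rig import env,optics
def K(c):
    f=210/np.tan(np.radians(c["fov_y"]/2)); return np.array([[f,0,c["cx"]],[0,f,c["cy"]],[0,0,1.]])
def ray(c,uv):
    p=cv2.undistortPoints(np.array(uv,float).reshape(-1,1,2),K(c),np.array(c["D"]))[:,0]
    T=np.array(c["T"]); return T[:3,3],np.c_[p,np.ones(len(p))]@T[:3,:3].T
def plane(c,uv,z):
    o,d=ray(c,uv); return o+d*((z-o[2])/d[:,2])[:,None]
def proj(c,P):
    T=np.linalg.inv(np.array(c["T"])); return cv2.projectPoints(np.array(P,float).reshape(-1,1,3),cv2.Rodrigues(T[:3,:3])[0],T[:3,3],K(c),np.array(c["D"]))[0][:,0]
E
python3 - <<'E'
from h import *
t=cv2.imread("pics/top0.png");s=cv2.imread("pics/side0.png")
def cr(i,x,y,w,h):return cv2.resize(i[y:y+h,x:x+w],(400,300),interpolation=cv2.INTER_CUBIC)
cv2.imwrite("pics/c1.png",np.vstack([np.hstack([cr(t,346,120,80,60),cr(s,330,225,80,60)]),np.hstack([cr(t,221,128,120,90),cr(s,230,145,120,90)])]))
c=optics.calibration("top")
hsv=cv2.cvtColor(t,cv2.COLOR_BGR2HSV)
m=cv2.inRange(hsv,(100,120,60),(125,255,255)); m[:,:230]=0;m[:,330:]=0;m[:120]=0;m[215:]=0
k=max(cv2.findContours(m,0,1)[0],key=cv2.contourArea);r=cv2.minAreaRect(k);b=cv2.boxPoints(r)
P=plane(c,b,.15);print("flap",r,P.round(4).tolist(),P.mean(0))
m=cv2.inRange(hsv,(0,0,130),(180,70,255)); q=np.zeros_like(m);q[125:175,362:402]=m[125:175,362:402]
for k in cv2.findContours(q,0,1)[0]:
    if cv2.contourArea(k)>20:
        r=cv2.minAreaRect(k);P=plane(c,cv2.boxPoints(r),.08);print("w",r,P.round(4).tolist(),P.mean(0))
E
```

```text
flap ((279.24365234375, 170.4111785888672), (15.516816139221191, 32.64576721191406), 40.91438674926758) [[0.4588, 0.5316, 0.15], [0.5063, 0.4892, 0.15], [0.4856, 0.4671, 0.15], [0.4384, 0.5096, 0.15]] [0.47227915 0.49939585 0.15      ]
w ((384.20751953125, 141.77359008789062), (39.68346405029297, 29.609025955200195), 79.3803482055664) [[0.5794, 0.3162, 0.08], [0.5895, 0.2546, 0.08], [0.5056, 0.244, 0.08], [0.4956, 0.305, 0.08]] [0.54253282 0.27993891 0.08      ]
```

View pics/c1.png

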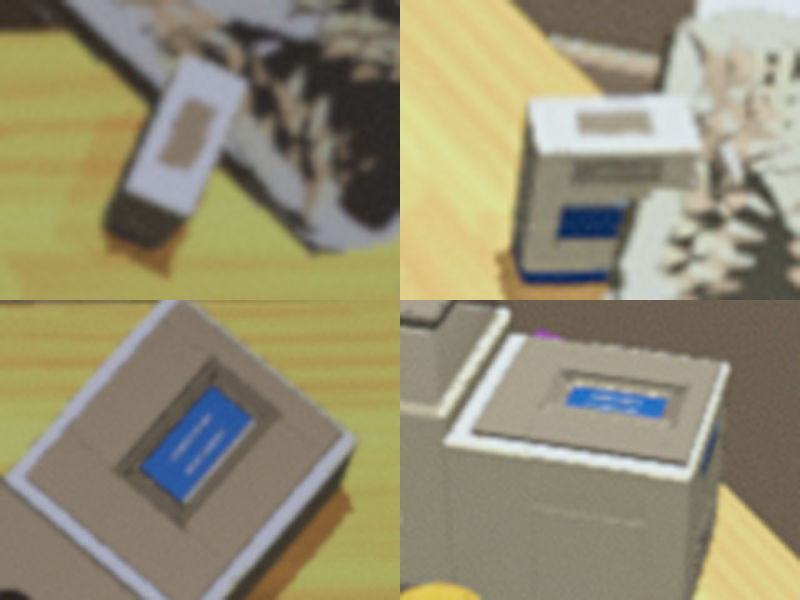

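```bash
cat >> h.py <<'E'
def go(xyz,ydir=None):
    """ydir: world yaw deg of tool y wanted (mod 180). prints tool-frame shift in units and roll units"""
    s=env.observe();R=np.array(s["tool_rot"]);d=R.T@(np.array(xyz)-np.array(s["position"]))
    y=np.degrees(np.arctan2(R[1,1],R[0,1])); print("now",np.round(s["position"],4),"yaw_y",round(y,2),"tilt",R[:2,2].round(4),"q6",round(s["q"][5],1))
    print("shift units",(d/.04).round(3))
    if ydir is not None:
        a=(ydir-y+90)%180-90; print("roll units (tool z down => minus)",round(-a/5,3))
E
python3 - <<'E'
from h import *
c=optics.calibration("top")
px=np.array([(186,55),(248,85),(187,215),(122,185)])/5+[346,120]-.4
P=plane(c,px,.08);print(P.round(4).tolist(),P.mean(0));v=(P[3]+P[2]-P[0]-P[1])[:2];print("long len",np.linalg.norm(v)/2,"yaw",np.degrees(np.arctan2(v[1],v[0])))
px=np.array([(213,55),(280,115),(182,225),(115,168)])/3.333+[221,128]-.35
Q=plane(c,px,.15);print(Q.round(4).tolist(),Q.mean(0));v=(Q[3]+Q[2]-Q[0]-Q[1])[:2];print("yaw",np.degrees(np.arctan2(v[1],v[0])))
cs=optics.calibration("side");print("side check",proj(cs,P),proj(cs,Q))
w=optics.calibration("wrist");s=env.observe();R=np.array(s["tool_rot"]);print("cam in tool",R.T@(np.array(w["T"])[:3,3]-s["position"]),(R.T@np.array(w["T"])[:3,:3]).round(2).tolist(),w["fov_y"])
go([P[:,0].mean(),P[:,1].mean(),.30],np.degrees(np.arctan2((P[1]-P[0])[1],(P[1]-P[0])[0])))
E
```

```text
[[0.5664, 0.2816, 0.08], [0.5528, 0.2564, 0.08], [0.4981, 0.2847, 0.08], [0.5115, 0.3111, 0.08]] [0.53218129 0.28346506 0.08      ]
long len 0.06194181453051617 yaw 152.1963108527883
[[0.5239, 0.4878, 0.15], [0.4872, 0.4499, 0.15], [0.4241, 0.5083, 0.15], [0.4584, 0.5462, 0.15]] [0.47338422 0.49805991 0.15      ]
yaw 137.78255893953184
side check [[387.29932567 243.54383881]
 [389.9412605  253.48570818]
 [358.23042648 253.44130769]
 [356.08028925 243.15898805]] [[317.53184244 169.68072368]
 [311.77592343 182.25668506]
 [272.66856932 176.24277155]
 [279.13025892 164.45578671]]
cam in tool [ 8.23432983e-02 -1.11416564e-04 -1.43351527e-01] [[0.0, -0.95, -0.32], [1.0, -0.0, 0.0], [-0.0, -0.32, 0.95]] 70.29476090233334
now [0.1991 0.5124 0.2308] yaw_y 68.76 tilt [-0.0007 -0.0011] q6 -12.3
shift units [-9.833 -2.32  -1.73 ]
roll units (tool z down => minus) 1.412
```

```bash
python3 -m jog '[{"linear":[0,0,-0.9],"roll":0},{"linear":[0,0,-0.83],"roll":0},{"linear":[-0.98,-0.23,0],"roll":0},{"linear":[-0.98,-0.23,0],"roll":0},{"linear":[-0.98,-0.23,0],"roll":0},{"linear":[-0.98,-0.23,0],"roll":0},{"linear":[-0.98,-0.23,0],"roll":0},{"linear":[-0.98,-0.23,0],"roll":0},{"linear":[-0.98,-0.23,0],"roll":0},{"linear":[-0.98,-0.23,0],"roll":0},{"linear":[-0.98,-0.23,0],"roll":0},{"linear":[-0.98,-0.23,0],"roll":0}]' 
python3 -m jog '[{"linear":[0,0,0],"roll":0.71},{"linear":[0,0,0],"roll":0.7},{"linear":[0,0,0],"roll":0},{"linear":[0,0,0],"roll":0}]' 0.3
python3 - <<'E'
from h import *
c=optics.calibration("wrist");im=optics.get_image("wrist");cv2.imwrite("pics/w1.png",im[:,:,::-1]);np.save("w1.npy",{"c":c},allow_pickle=True)
go([.5322,.2835,.3],62.2);print(env.observe()["time_s"],env.observe()["ft_force"])
print(proj(c,[[.5322,.2835,.08]]))
E
```

```text
time_s: 1.1
position: [0.5326, 0.2833, 0.3002]
tool_rot: [[-0.932, 0.362, -0.001], [0.362, 0.932, -0.0], [0.001, -0.0, -1.0]]
ft_force: [0.6, -0.0, -0.3]
grip_width: 0.0858
gripper_force: 0.0
time_s: 1.43
position: [0.5312, 0.2848, 0.3002]
tool_rot: [[-0.881, 0.472, -0.001], [0.472, 0.881, -0.0], [0.001, -0.001, -1.0]]
ft_force: [-1.5, 0.0, 0.0]
grip_width: 0.0557
gripper_force: 0.0
now [0.531  0.285  0.3004] yaw_y 61.84 tilt [-0.0004 -0.0001] q6 -44.9
shift units [-0.043 -0.02   0.01 ]
roll units (tool z down => minus) -0.072
1.4833 [ 0.11384407 -0.72201748  0.79607936]
[[281.67248753 183.51336076]]
```

View pics/w1.png

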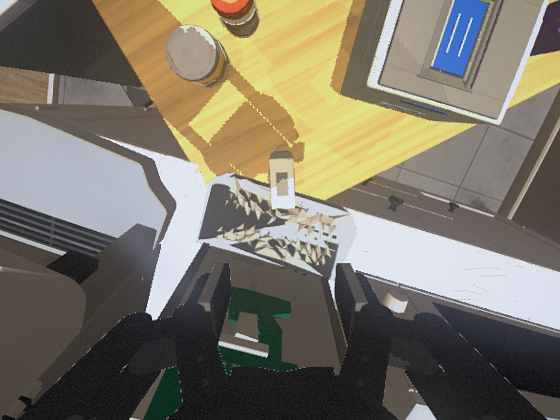

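The wrist view shows the cartridge's top at (282,183), exactly as predicted; a flower planter stands close at its far end (corners ~(207,176) and (355,220)); the flap is at (461,37). Next I check the planter's height and position for clearance.

Run:
```python
from h import *
c=np.load("w1.npy",allow_pickle=True).item()["c"];ct=optics.calibration("top")
def tri(a,ua,b,ub):
    o1,d1=ray(a,[ua]);o2,d2=ray(b,[ub]);d1=d1[0];d2=d2[0]
    t=np.linalg.lstsq(np.c_[d1,-d2],o2-o1,rcond=None)[0];p,q=o1+t[0]*d1,o2+t[1]*d2;return ((p+q)/2).round(3),np.linalg.norm(p-q).round(4)
print(tri(c,(355,220),ct,(357,107)),tri(c,(207,178),ct,(408,170)))
a=cv2.imread("pics/top0.png")[80:185,340:480];b=cv2.imread("pics/w1.png")[130:280,180:380]
cv2.imwrite("pics/c2.png",np.hstack([cv2.resize(a,(400,300),interpolation=2),cv2.resize(b,(400,300),interpolation=2)]))
w=cv2.imread("pics/w1.png");g=cv2.cvtColor(w,cv2.COLOR_BGR2HSV);r=g[150:215,262:305]
m=cv2.inRange(r,(0,0,150),(180,45,255))
P=plane(c,[[270,170]],.08);print(P)
o=np.array([.5322,.2835]);u=np.array([np.cos(np.radians(152.2)),np.sin(np.radians(152.2))]);n=np.array([-u[1],u[0]])
box=[[*(o+i*.032*u+j*.015*n),.08] for i,j in((1,1),(1,-1),(-1,-1),(-1,1))];print(proj(c,box).round(1).tolist())
```

```text
(array([0.601, 0.341, 0.127]), np.float64(0.0039)) (array([0.471, 0.242, 0.157]), np.float64(0.0245))
[[0.51048043 0.27889092 0.08      ]]
[[269.1, 157.8], [293.9, 157.6], [293.6, 207.9], [270.1, 208.1]]
```

View pics/c2.png

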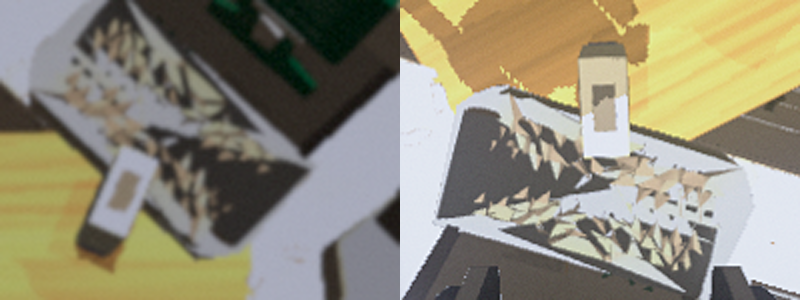

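Run:
```python
from h import *
c=np.load("w1.npy",allow_pickle=True).item()["c"];ct=optics.calibration("top");cs=optics.calibration("side")
def tri(a,ua,b,ub):
    o1,d1=ray(a,[ua]);o2,d2=ray(b,[ub]);d1=d1[0];d2=d2[0]
    t=np.linalg.lstsq(np.c_[d1,-d2],o2-o1,rcond=None)[0];p,q=o1+t[0]*d1,o2+t[1]*d2;return ((p+q)/2).round(3),np.linalg.norm(p-q).round(4)
for a,b in [((352,212),(352.2,111.5)),((212,182),(411.7,169.3)),((250,174),(411.7,169.3)),((198,241),(448.5,137.8))]:print(tri(c,a,ct,b))
for z in(0,.05,.1):
    P=plane(ct,[(352.2,111.5),(411.7,169.3),(448.5,137.8)],z);print(z,P.round(3).tolist(),"wrist",proj(c,P).round().tolist(),"side",proj(cs,P).round().tolist())
```

```text
(array([0.606, 0.345, 0.086]), np.float64(0.0019))
(array([0.484, 0.221, 0.095]), np.float64(0.0185))
(array([0.494, 0.238, 0.071]), np.float64(0.0353))
(array([0.553, 0.139, 0.061]), np.float64(0.0006))
0 [[0.636, 0.333, 0.0], [0.499, 0.206, 0.0], [0.569, 0.119, 0.0]] wrist [[340.0, 215.0], [226.0, 177.0], [203.0, 239.0]] side [[392.0, 247.0], [378.0, 309.0], [436.0, 328.0]]
0.05 [[0.619, 0.34, 0.05], [0.489, 0.219, 0.05], [0.555, 0.135, 0.05]] wrist [[347.0, 214.0], [223.0, 173.0], [199.0, 240.0]] side [[388.0, 231.0], [373.0, 289.0], [431.0, 307.0]]
0.1 [[0.603, 0.347, 0.1], [0.478, 0.231, 0.1], [0.542, 0.152, 0.1]] wrist [[355.0, 213.0], [220.0, 168.0], [194.0, 242.0]] side [[383.0, 213.0], [368.0, 267.0], [425.0, 284.0]]
```

The planter rim is low (about 50 mm or less), so the fingers at 52 mm and above should pass. I go down in two stages while watching the force.

```bash
python3 -m jog '[{"linear":[-0.04,-0.02,0.8],"roll":-0.07},{"linear":[0,0,0.9],"roll":0},{"linear":[0,0,0.9],"roll":0},{"linear":[0,0,0.9],"roll":0},{"linear":[0,0,0.6],"roll":0},{"linear":[0,0,0.5],"roll":0},{"linear":[0,0,0],"roll":0},{"linear":[0,0,0],"roll":0}]' 0.15
python3 - <<'E'
from h import *
go([.5322,.2835,.052],62.2)
c=optics.calibration("wrist");im=optics.get_image("wrist");cv2.imwrite("pics/w2.png",im[:,:,::-1])
E
```

```text
time_s: 2.15
position: [0.532, 0.2837, 0.1165]
tool_rot: [[-0.884, 0.467, -0.001], [0.467, 0.884, -0.0], [0.001, -0.001, -1.0]]
ft_force: [0.4, -0.2, -0.4]
grip_width: 0.0492
gripper_force: 0.0
now [0.532  0.2837 0.1165] yaw_y 62.14 tilt [-0.001  -0.0003] q6 -45.3
shift units [-0.007  0.     1.614]
roll units (tool z down => minus) -0.011
```

View pics/w2.png

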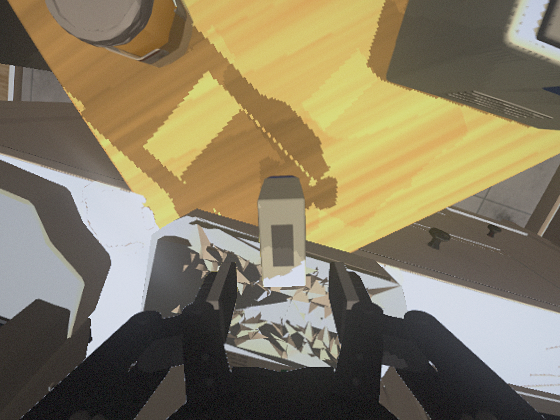

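The wrist view shows the cartridge top at (282,240), centred between the fingers (235 and 335), and the planter lies lower. I continue down.

```bash
python3 -m jog '[{"linear":[0,0,0.4],"roll":0},{"linear":[0,0,0.4],"roll":0},{"linear":[0,0,0.4],"roll":0},{"linear":[0,0,0.2],"roll":0},{"linear":[0,0,0.2],"roll":0},{"linear":[0,0,0],"roll":0}]' - 
python3 -m jog '[{"linear":[0,0,0],"roll":0},{"linear":[0,0,0],"roll":0},{"linear":[0,0,0],"roll":0},{"linear":[0,0,0],"roll":0},{"linear":[0,0,0],"roll":0},{"linear":[0,0,0],"roll":0}]' -1 60
```

```text
time_s: 2.7
position: [0.5323, 0.2834, 0.0524]
tool_rot: [[-0.884, 0.468, -0.0], [0.468, 0.884, -0.0], [0.0, -0.0, -1.0]]
ft_force: [-0.4, -0.2, -0.2]
grip_width: 0.0489
gripper_force: 0.0
time_s: 3.2
position: [0.533, 0.2835, 0.0538]
tool_rot: [[-0.883, 0.469, 0.002], [0.469, 0.883, 0.001], [-0.002, 0.002, -1.0]]
ft_force: [-0.8, -0.8, 7.3]
grip_width: 0.0291
gripper_force: 59.4
```

```bash
python3 -m jog '[{"linear":[0,0,-0.3],"roll":0},{"linear":[0,0,-0.6],"roll":0},{"linear":[0,0,-0.9],"roll":0},{"linear":[0,0,-0.9],"roll":0},{"linear":[0,0,-0.9],"roll":0},{"linear":[0,0,-0.9],"roll":0},{"linear":[0,0,-0.9],"roll":0},{"linear":[0,0,-0.8],"roll":0},{"linear":[0,0,0],"roll":0},{"linear":[0,0,0],"roll":0}]' -
python3 - <<'E'
from h import *
go([.54,.437,.3],47.8)
s=env.observe();print(s["grip_width"],s["ft_force"])
E
```

```text
time_s: 4.03
position: [0.5325, 0.2834, 0.3017]
tool_rot: [[-0.883, 0.469, 0.003], [0.469, 0.883, 0.001], [-0.002, 0.002, -1.0]]
ft_force: [-0.3, -0.0, -3.6]
grip_width: 0.0295
gripper_force: 59.1
now [0.5325 0.2834 0.3017] yaw_y 62.06 tilt [0.0028 0.0009] q6 -45.3
shift units [1.633 3.48  0.048]
roll units (tool z down => minus) 2.852
0.029510445831975735 [-0.28538351 -0.00759239 -3.62004511]
```

```bash
python3 -m jog '[{"linear":[0.36,0.77,0],"roll":0},{"linear":[0.36,0.77,0],"roll":0},{"linear":[0.36,0.77,0],"roll":0},{"linear":[0.36,0.77,0],"roll":0},{"linear":[0.2,0.4,0],"roll":0},{"linear":[0,0,0],"roll":0.9},{"linear":[0,0,0],"roll":1},{"linear":[0,0,0],"roll":0.95},{"linear":[0,0,0],"roll":0},{"linear":[0,0,0],"roll":0},{"linear":[0,0,0],"roll":0}]' -
python3 - <<'E'
from h import *
c=optics.calibration("wrist");im=optics.get_image("wrist");cv2.imwrite("pics/w3.png",im[:,:,::-1]);np.save("w3.npy",{"c":c},allow_pickle=True)
s=env.observe();print(s["ft_force"]);print(proj(c,[[.4734,.4981,.15]]))
E
```

```text
time_s: 4.95
position: [0.5395, 0.4369, 0.2993]
tool_rot: [[-0.742, 0.67, -0.002], [0.67, 0.742, -0.001], [0.001, -0.002, -1.0]]
ft_force: [0.9, -0.4, -1.3]
grip_width: 0.0288
gripper_force: 59.5
[ 0.61531808 -0.01262415 -1.82894668]
[[283.49211052 104.33967862]]
```

View pics/w3.png

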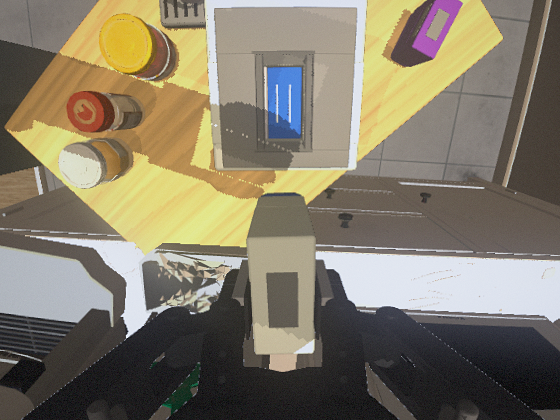

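Run:
```python
from h import *
c=np.load("w3.npy",allow_pickle=True).item()["c"];im=cv2.imread("pics/w3.png");hsv=cv2.cvtColor(im,cv2.COLOR_BGR2HSV);g=cv2.cvtColor(im,cv2.COLOR_BGR2GRAY).astype(int)
m=cv2.inRange(hsv,(100,120,40),(125,255,255));m[:, :250]=0;m[:,320:]=0;m[160:]=0
k=cv2.findContours(cv2.morphologyEx(m,cv2.MORPH_CLOSE,np.ones((5,5))),0,1)[0];k=max(k,key=cv2.contourArea);r=cv2.minAreaRect(k);print("flap",r)
for z in(.15,.145,.14):
    P=plane(c,cv2.boxPoints(r),z);print(z,P.mean(0).round(4),[round(float(np.linalg.norm(P[i]-P[i-1])),4) for i in(0,1)])
P=P=plane(c,cv2.boxPoints(r),.15);
for i in range(4):
    v=P[i]-P[i-1];print("edge yaw",np.degrees(np.arctan2(v[1],v[0])).round(2))
for row in(75,90):print(row,[(x,int(v)) for x,v in zip(range(200,375),np.diff(g[row,200:376])) if abs(v)>14])
for col in(283,262,230,345):print(col,[(y,int(v)) for y,v in zip(range(30,190),np.diff(g[30:191,col])) if abs(v)>14])
s=env.observe();p=np.array(s["position"]);R=np.array(s["tool_rot"])
for h in(.0262,):print("cart top exp",proj(c,[p+R@np.array([i*.032,j*.015,-h]) for i,j in((1,-1),(1,1),(-1,1),(-1,-1))]).round(1).tolist())
o=cv2.resize(im[40:190,200:400],(800,600),interpolation=2);cv2.imwrite("pics/c3.png",np.hstack([cv2.resize(im[40:180,200:375],(400,320),interpolation=2),cv2.resize(im[185:365,230:330],(178,320),interpolation=2)]))
```

```text
flap ((284.5, 102.0), (70.0, 33.0), 90.0)
0.15 [0.4731 0.4996 0.15  ] [0.0618, 0.0297]
0.145 [0.473  0.4997 0.145 ] [0.0628, 0.0302]
0.14 [0.4729 0.4998 0.14  ] [0.0639, 0.0307]
edge yaw 137.18
edge yaw 47.95
edge yaw -41.06
edge yaw -132.04
75 [(207, 39), (216, -76), (218, 20), (254, -50), (255, 23), (261, -32), (263, 115), (264, 17), (265, -36), (266, -61), (267, -18), (300, -17), (301, -26), (302, 44), (306, 16), (310, -28), (311, -27), (313, 72), (314, 17), (353, 49), (354, 23)]
90 [(217, -49), (218, -28), (219, 16), (254, -19), (255, -55), (256, 41), (261, -15), (262, -16), (263, 73), (264, 59), (265, -36), (266, -32), (267, -53), (274, 16), (275, 74), (276, 20), (277, -110), (287, 29), (288, 67), (290, -111), (291, 17), (300, -22), (302, 35), (304, -37), (305, 33), (312, 31), (313, 23), (351, -16), (352, 50), (353, 33)]
283 [(49, -19), (50, -21), (53, -33), (54, 37), (63, 27), (64, -22), (65, -51), (66, 19), (67, 16), (119, -37), (138, 17), (146, 24), (147, 23), (149, -24), (150, -27), (167, 33), (170, 30)]
262 [(50, -46), (53, -42), (54, 30), (55, -15), (108, -56), (140, 30), (142, -32), (167, 37), (169, -20), (185, 51), (186, 15), (187, -41), (188, -38)]
230 [(101, -26), (102, -28), (129, 19), (130, 34), (131, -56), (166, 19), (167, 33), (169, -24), (175, 55), (176, -23), (177, -34)]
345 [(52, -16), (165, -20), (166, 32), (167, 46), (170, -31), (171, -34), (173, -17), (187, 22)]
cart top exp [[246.7, 237.4], [317.2, 237.4], [311.9, 354.9], [252.0, 354.9]]
```

View pics/c3.png

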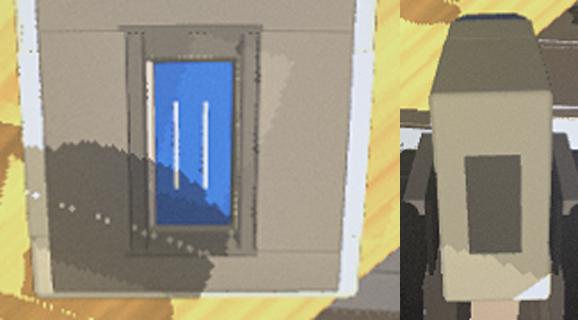

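Bezel outline spans columns 254.5–313, rows 51–150; the blue flap is centred at (284,102). The cartridge in hand sits where expected (top edge row 237, columns 247–316). Now I compute the mouth centre.

Run:
```python
from h import *
c=np.load("w3.npy",allow_pickle=True).item()["c"]
print(c["cx"],c["cy"])
for n,uv in(("bezel",[(283.8,101)]),("opening",[(283.1,102)]),("front edge mid/left/right",[(208.5,90),(363,90),(285,168)])):print(n,plane(c,uv,.15).round(4).tolist())
B=plane(c,[(254.5,100),(313.2,100),(283.5,51),(283.5,150.5)],.15);print(np.linalg.norm(B[0]-B[1]),np.linalg.norm(B[2]-B[3]))
u=np.array([-.7412,.6713]);n=np.array([-.6713,-.7412])
M=np.array([.4732,.4985]);E=plane(c,[(208.5,90),(363,90),(285,168)],.15)[:,:2]-M;print("deck edges rel: x",(E@u).round(4),"y",(E@n).round(4))
go([.4732,.4985,.3],47.8)
```

```text
282.2777019188678 213.76938113623441
bezel [[0.4714, 0.5003, 0.15]]
opening [[0.4716, 0.4992, 0.15]]
front edge mid/left/right [[0.4176, 0.4556, 0.15], [0.5127, 0.5611, 0.15], [0.5187, 0.4594, 0.15]]
0.054286020326231 0.08775447401815174
deck edges rel: x [ 0.0124  0.0127 -0.06  ] y [ 0.0691 -0.0729 -0.0015]
now [0.5396 0.4369 0.2997] yaw_y 47.91 tilt [-0.0013 -0.0007] q6 -18.7
shift units [ 2.264  0.03  -0.006]
roll units (tool z down => minus) 0.022
```

```bash
python3 -m jog '[{"linear":[0.6,0.01,0],"roll":0},{"linear":[0.8,0.01,0],"roll":0},{"linear":[0.6,0.01,0],"roll":0},{"linear":[0.31,0.01,0],"roll":0.02},{"linear":[0,0,0.5],"roll":0},{"linear":[0,0,0.7],"roll":0},{"linear":[0,0,0.5],"roll":0},{"linear":[0,0,0.2],"roll":0},{"linear":[0,0,0],"roll":0},{"linear":[0,0,0],"roll":0},{"linear":[0,0,0],"roll":0}]' -
python3 - <<'E'
from h import *
go([.4722,.4999,.16],47.8);print(env.observe()["ft_force"])
E
```

```text
time_s: 5.92
position: [0.4729, 0.5005, 0.2264]
tool_rot: [[-0.74, 0.673, 0.003], [0.673, 0.74, 0.002], [-0.001, 0.003, -1.0]]
ft_force: [0.0, -0.4, -1.5]
grip_width: 0.0291
gripper_force: 59.5
now [0.4729 0.5005 0.2264] yaw_y 47.7 tilt [0.0025 0.0018] q6 -10.9
shift units [ 0.004 -0.029  1.659]
roll units (tool z down => minus) -0.02
[ 0.01471971 -0.44893138 -1.45719964]
```

```bash
python3 -m jog '[{"linear":[0,-0.02,0.2],"roll":0},{"linear":[0,0,0.2],"roll":0},{"linear":[0,0,0.1],"roll":0},{"linear":[0,0,0.1],"roll":0},{"linear":[0,0,0],"roll":0},{"linear":[0,0,0],"roll":0}]' - 
python3 -m jog '[{"linear":[0,0,0.1],"roll":0},{"linear":[0,0,0.1],"roll":0},{"linear":[0,0,0],"roll":0}]' -
```

```text
time_s: 6.42
position: [0.4717, 0.4997, 0.2003]
tool_rot: [[-0.74, 0.673, -0.0], [0.673, 0.74, -0.0], [0.0, -0.0, -1.0]]
ft_force: [-0.1, 0.4, -2.5]
grip_width: 0.0292
gripper_force: 59.6
time_s: 6.67
position: [0.4724, 0.5, 0.1931]
tool_rot: [[-0.739, 0.673, 0.003], [0.673, 0.739, 0.002], [-0.001, 0.003, -1.0]]
ft_force: [2.3, 0.8, 1.3]
grip_width: 0.0295
gripper_force: 59.6
```

```bash
python3 -m jog '[{"linear":[0,0,0.1],"roll":0},{"linear":[0,0,0.1],"roll":0},{"linear":[0,0,0.1],"roll":0},{"linear":[0,0,0],"roll":0}]' - 
python3 -m jog '[{"linear":[0,0,0.1],"roll":0},{"linear":[0,0,0.1],"roll":0},{"linear":[0,0,0],"roll":0}]' -
```

```text
time_s: 7.0
position: [0.4724, 0.4997, 0.1802]
tool_rot: [[-0.739, 0.673, 0.002], [0.673, 0.739, 0.001], [-0.001, 0.001, -1.0]]
ft_force: [6.1, 2.2, 1.1]
grip_width: 0.0291
gripper_force: 59.1
time_s: 7.25
position: [0.4719, 0.4993, 0.1712]
tool_rot: [[-0.739, 0.673, -0.0], [0.673, 0.739, -0.001], [-0.0, -0.001, -1.0]]
ft_force: [4.9, 1.2, -2.0]
grip_width: 0.029
gripper_force: 59.0
```

```bash
python3 -m jog '[{"linear":[-0.015,0.025,0.05],"roll":0},{"linear":[0,0,0.05],"roll":0},{"linear":[0,0,0],"roll":0}]' - 
python3 -m jog '[{"linear":[0,0,0.05],"roll":0},{"linear":[0,0,0.05],"roll":0},{"linear":[0,0,0],"roll":0}]' -
```

```text
time_s: 7.5
position: [0.4725, 0.4999, 0.1674]
tool_rot: [[-0.74, 0.673, -0.001], [0.673, 0.74, -0.001], [0.0, -0.002, -1.0]]
ft_force: [3.1, 0.8, -3.4]
grip_width: 0.0293
gripper_force: 59.1
time_s: 7.75
position: [0.4726, 0.5, 0.1639]
tool_rot: [[-0.74, 0.673, -0.001], [0.673, 0.74, -0.0], [0.0, -0.001, -1.0]]
ft_force: [3.1, 0.2, -2.9]
grip_width: 0.0285
gripper_force: 59.3
```

```bash
python3 -m jog '[{"linear":[-0.02,0.02,0.05],"roll":0},{"linear":[0,0,0.05],"roll":0},{"linear":[0,0,0],"roll":0}]' - | grep -E "posi|ft"
python3 -m jog '[{"linear":[0,0,0.05],"roll":0},{"linear":[0,0,0.05],"roll":0},{"linear":[0,0,0],"roll":0}]' -| grep -E "posi|ft"
```

```text
position: [0.4734, 0.5001, 0.1597]
ft_force: [1.0, 1.3, -2.5]
position: [0.4738, 0.5001, 0.1561]
ft_force: [0.6, 1.2, -2.7]
```

```bash
python3 -m jog '[{"linear":[0,0,0.04],"roll":0},{"linear":[0,0,0.04],"roll":0},{"linear":[0,0,0],"roll":0},{"linear":[0,0,0],"roll":0}]' - | grep -E "posi|ft"
python3 - <<'E'
from h import *
im=optics.get_image("wrist");cv2.imwrite("pics/w4.png",im[:,:,::-1]);print(env.observe()["ft_force"])
E
```

```text
position: [0.474, 0.5002, 0.1537]
ft_force: [1.1, 1.6, 2.0]
[1.75919639 1.64741802 2.50062877]
```

View pics/w4.png

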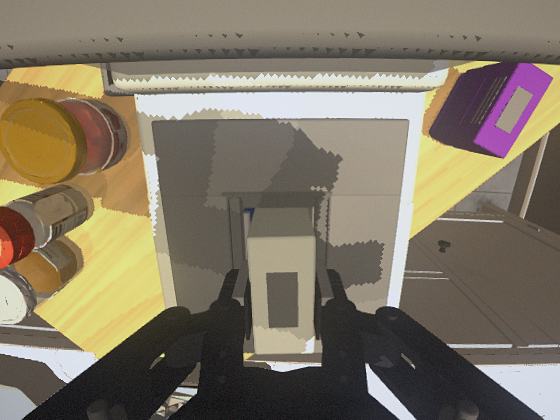

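The cartridge stands in the mouth between the fingers (top face columns 248–315, rows 237–352), with the flap pushed down along its side, and the force step shows that the plate is reached. I release, rise, turn the closed fingers by 90° for more play in the shaft, and press.

```bash
python3 -m jog '[{"linear":[0,0,0],"roll":0},{"linear":[0,0,0],"roll":0},{"linear":[0,0,0],"roll":0},{"linear":[0,0,0],"roll":0},{"linear":[0,0,-0.2],"roll":0},{"linear":[0,0,-0.6],"roll":0},{"linear":[0,0,-0.7],"roll":0},{"linear":[0,0,-0.3],"roll":0},{"linear":[0,0,0],"roll":0},{"linear":[0,0,0],"roll":0}]' 0.15
python3 -m jog '[{"linear":[0,0,0],"roll":1},{"linear":[0,0,0],"roll":1},{"linear":[0,0,0],"roll":1},{"linear":[0,0,0],"roll":1},{"linear":[0,0,0],"roll":1},{"linear":[0,0,0],"roll":1},{"linear":[0,0,0],"roll":1},{"linear":[0,0,0],"roll":1},{"linear":[0,0,0],"roll":1}]' -1 20
python3 -m jog '[{"linear":[0,0,0],"roll":1},{"linear":[0,0,0],"roll":1},{"linear":[0,0,0],"roll":1},{"linear":[0,0,0],"roll":1},{"linear":[0,0,0],"roll":1},{"linear":[0,0,0],"roll":1},{"linear":[0,0,0],"roll":1},{"linear":[0,0,0],"roll":1},{"linear":[0,0,0],"roll":1},{"linear":[0,0,0],"roll":0},{"linear":[0,0,0],"roll":0}]' -
python3 - <<'E'
from h import *
go([.4736,.5001,.182],137.8);print(env.observe()["ft_force"])
im=optics.get_image("wrist");cv2.imwrite("pics/w5.png",im[:,:,::-1]);im=optics.get_image("top");cv2.imwrite("pics/top1.png",im[:,:,::-1]);im=optics.get_image("side");cv2.imwrite("pics/side1.png",im[:,:,::-1])
c=optics.calibration("wrist")
hsv=cv2.cvtColor(cv2.imread("pics/w5.png"),cv2.COLOR_BGR2HSV)
P=[[.4739,.5001,.18]];print("cart top centre px",proj(c,P))
E
```

```text
time_s: 9.47
position: [0.4739, 0.5001, 0.2256]
tool_rot: [[-0.74, 0.673, 0.001], [0.673, 0.74, 0.0], [-0.0, 0.001, -1.0]]
ft_force: [0.2, 0.1, -1.0]
grip_width: 0.049
gripper_force: 0.0
time_s: 10.22
position: [0.4735, 0.4998, 0.2233]
tool_rot: [[-0.043, 0.999, -0.003], [0.999, 0.043, -0.002], [-0.002, -0.003, -1.0]]
ft_force: [0.1, 0.1, -0.5]
grip_width: 0.0002
gripper_force: 0.0
time_s: 11.13
position: [0.4737, 0.4999, 0.2239]
tool_rot: [[0.671, 0.741, -0.002], [0.741, -0.671, -0.002], [-0.002, -0.0, -1.0]]
ft_force: [0.4, 0.1, 0.3]
grip_width: 0.0
gripper_force: 0.0
now [0.4737 0.4999 0.2239] yaw_y -42.15 tilt [-0.002  -0.0015] q6 78.9
shift units [ 0.006 -0.005  1.047]
roll units (tool z down => minus) 0.01
[0.44721983 0.05680101 0.32623444]
cart top centre px [[281.36365154 240.04681898]]
```

```bash
python3 -m jog '[{"linear":[0,0,0.4],"roll":0},{"linear":[0,0,0.4],"roll":0},{"linear":[0,0,0.1],"roll":0},{"linear":[0,0,0.05],"roll":0},{"linear":[0,0,0.05],"roll":0},{"linear":[0,0,0.05],"roll":0},{"linear":[0,0,0.05],"roll":0},{"linear":[0,0,0.05],"roll":0},{"linear":[0,0,0],"roll":0}]' - | grep -E "posi|ft"
python3 -m jog '[{"linear":[0,0,0.05],"roll":0},{"linear":[0,0,0.05],"roll":0},{"linear":[0,0,0.05],"roll":0},{"linear":[0,0,0.05],"roll":0},{"linear":[0,0,0],"roll":0}]' - | grep -E "posi|ft"
```

```text
position: [0.4741, 0.5002, 0.1798]
ft_force: [0.0, 0.4, 0.4]
position: [0.474, 0.5001, 0.1712]
ft_force: [0.7, 0.5, 2.0]
```

```bash
for i in 1; do python3 -m jog '[{"linear":[0,0,0.05],"roll":0},{"linear":[0,0,0.05],"roll":0},{"linear":[0,0,0.05],"roll":0},{"linear":[0,0,0.05],"roll":0},{"linear":[0,0,0],"roll":0}]' - | grep -E "posi|ft"; done
python3 -m jog '[{"linear":[0,0,0.05],"roll":0},{"linear":[0,0,0.05],"roll":0},{"linear":[0,0,0.05],"roll":0},{"linear":[0,0,0.05],"roll":0},{"linear":[0,0,0],"roll":0}]' - | grep -E "posi|ft"
```

```text
position: [0.4739, 0.5, 0.1627]
ft_force: [0.0, 1.2, 1.3]
position: [0.4739, 0.5, 0.1548]
ft_force: [1.3, 0.8, 1.5]
```

Force is lower than expected, so I look before pressing on.

Run:
```python
from h import *
def g(n):
    return optics.get_image(n)[:,:,::-1].copy()
w=g("wrist");s=g("side");t=g("top")
for n,i in(("wrist6",w),("side6",s),("top6",t)):cv2.imwrite(f"pics/{n}.png",i)
a=cv2.imread("pics/w5.png");b=cv2.imread("pics/side1.png")
r=lambda i,x,y,w,h:cv2.resize(i[y:y+h,x:x+w],(400,300),interpolation=2)
cv2.imwrite("pics/c6.png",np.vstack([np.hstack([r(a,140,110,280,210),r(w,140,110,280,210)]),np.hstack([r(b,230,110,120,90),r(s,230,110,120,90)])]))
```

View pics/c6.png

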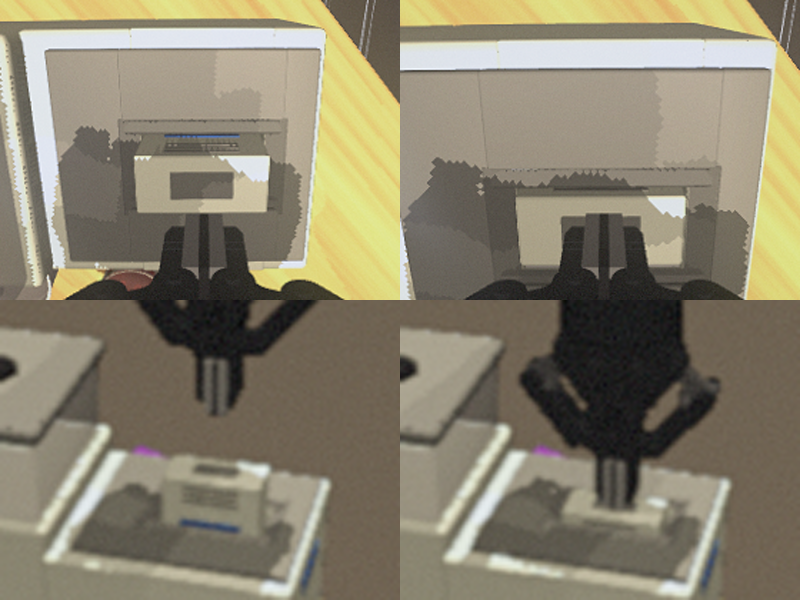

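The view confirms it: the cartridge stood upright in the mouth before pressing and now sits about 5 mm above the rim under the closed fingers, centred. I continue to press.

```bash
python3 -m jog '[{"linear":[0,0,0.05],"roll":0},{"linear":[0,0,0.05],"roll":0},{"linear":[0,0,0.05],"roll":0},{"linear":[0,0,0.05],"roll":0},{"linear":[0,0,0.05],"roll":0},{"linear":[0,0,0],"roll":0}]' - | grep -E "posi|ft"
python3 -m jog '[{"linear":[0,0,0.05],"roll":0},{"linear":[0,0,0.05],"roll":0},{"linear":[0,0,0.05],"roll":0},{"linear":[0,0,0.05],"roll":0},{"linear":[0,0,0],"roll":0}]' - | grep -E "posi|ft"
```

```text
position: [0.4739, 0.5, 0.1448]
ft_force: [0.2, -0.3, 2.1]
position: [0.4739, 0.5001, 0.137]
ft_force: [0.5, 0.4, 2.5]
```

```bash
python3 -m jog '[{"linear":[0,0,0.05],"roll":0},{"linear":[0,0,0.05],"roll":0},{"linear":[0,0,0.05],"roll":0},{"linear":[0,0,0.05],"roll":0},{"linear":[0,0,0],"roll":0}]' - | grep -E "posi|ft"
python3 -m jog '[{"linear":[0,0,0.05],"roll":0},{"linear":[0,0,0.05],"roll":0},{"linear":[0,0,0.05],"roll":0},{"linear":[0,0,0.05],"roll":0},{"linear":[0,0,0],"roll":0}]' - | grep -E "posi|ft"
```

```text
position: [0.4739, 0.5001, 0.1291]
ft_force: [0.1, 1.2, 3.2]
position: [0.474, 0.5002, 0.1212]
ft_force: [0.7, 0.9, 3.3]
```

```bash
python3 -m jog '[{"linear":[0,0,0.03],"roll":0},{"linear":[0,0,0.03],"roll":0},{"linear":[0,0,0.03],"roll":0},{"linear":[0,0,0.03],"roll":0},{"linear":[0,0,0.03],"roll":0},{"linear":[0,0,0.03],"roll":0},{"linear":[0,0,0],"roll":0}]' - | grep -E "posi|ft"
python3 -m jog '[{"linear":[0,0,0.02],"roll":0},{"linear":[0,0,0.02],"roll":0},{"linear":[0,0,0],"roll":0},{"linear":[0,0,0],"roll":0}]' - | grep -E "posi|ft"
```

```text
position: [0.4741, 0.5002, 0.1143]
ft_force: [0.0, 0.7, 5.3]
position: [0.4741, 0.5002, 0.1128]
ft_force: [0.1, 0.5, 5.5]
```

```bash
python3 -m jog '[{"linear":[0,0,0.015],"roll":0},{"linear":[0,0,0.015],"roll":0},{"linear":[0,0,0],"roll":0}]' - | grep -E "posi|ft"
```

```text
position: [0.4741, 0.5002, 0.1117]
ft_force: [-0.3, 0.3, 5.6]
```

```bash
python3 -m jog '[{"linear":[0,0,0.015],"roll":0},{"linear":[0,0,0.015],"roll":0},{"linear":[0,0,0],"roll":0}]' - | grep -E "posi|ft"
```

```text
position: [0.4741, 0.5002, 0.1105]
ft_force: [0.5, -0.2, 6.0]
```

```bash
python3 -m jog '[{"linear":[0,0,0.015],"roll":0},{"linear":[0,0,0.015],"roll":0},{"linear":[0,0,0],"roll":0}]' - | grep -E "posi|ft"
```

```text
position: [0.4741, 0.5002, 0.1094]
ft_force: [0.6, 0.3, 6.3]
```

```bash
python3 -m jog '[{"linear":[0,0,0.015],"roll":0},{"linear":[0,0,0.01],"roll":0},{"linear":[0,0,0],"roll":0}]' - | grep -E "posi|ft"
```

```text
position: [0.4741, 0.5002, 0.1083]
ft_force: [0.1, 1.0, 6.3]
```

```bash
python3 -m jog '[{"linear":[0,0,0.015],"roll":0},{"linear":[0,0,0.02],"roll":0},{"linear":[0,0,0],"roll":0}]' - | grep -E "posi|ft"
```

```text
position: [0.4741, 0.5002, 0.1069]
ft_force: [-0.0, 0.6, 6.0]
```

```bash
python3 -m jog '[{"linear":[0,0,0.015],"roll":0},{"linear":[0,0,0.02],"roll":0},{"linear":[0,0,0],"roll":0}]' - | grep -E "posi|ft"
```

```text
position: [0.4741, 0.5002, 0.1055]
ft_force: [0.6, 0.6, 5.3]
```

```bash
python3 -m jog '[{"linear":[0,0,0.015],"roll":0},{"linear":[0,0,0.02],"roll":0},{"linear":[0,0,0],"roll":0}]' - | grep -E "posi|ft"
```

```text
position: [0.4741, 0.5002, 0.1041]
ft_force: [1.1, 0.7, 4.9]
```

```bash
python3 -m jog '[{"linear":[0,0,0.015],"roll":0},{"linear":[0,0,0.02],"roll":0},{"linear":[0,0,0],"roll":0}]' - | grep -E "posi|ft"
```

```text
position: [0.4741, 0.5002, 0.1027]
ft_force: [0.1, 1.1, 6.8]
```

```bash
python3 -m jog '[{"linear":[0,0,0.015],"roll":0},{"linear":[0,0,0.015],"roll":0},{"linear":[0,0,0],"roll":0}]' - | grep -E "posi|ft"
```

```text
position: [0.4741, 0.5002, 0.1016]
ft_force: [-0.4, 0.3, 7.4]
```

```bash
python3 -m jog '[{"linear":[0,0,0.015],"roll":0},{"linear":[0,0,0.015],"roll":0},{"linear":[0,0,0],"roll":0}]' - | grep -E "posi|ft"
```

```text
position: [0.4741, 0.5002, 0.1004]
ft_force: [0.2, 0.3, 6.8]
```

```bash
python3 -m jog '[{"linear":[0,0,0.015],"roll":0},{"linear":[0,0,0.015],"roll":0},{"linear":[0,0,0],"roll":0}]' - | grep -E "posi|ft"
```

```text
position: [0.4741, 0.5002, 0.0992]
ft_force: [-0.2, -0.4, 5.9]
```

```bash
python3 -m jog '[{"linear":[0,0,0.015],"roll":0},{"linear":[0,0,0.015],"roll":0},{"linear":[0,0,0],"roll":0}]' - | grep -E "posi|ft"
```

```text
position: [0.4741, 0.5002, 0.098]
ft_force: [-0.1, 1.3, 5.8]
```

```bash
python3 -m jog '[{"linear":[0,0,0.015],"roll":0},{"linear":[0,0,0.015],"roll":0},{"linear":[0,0,0],"roll":0}]' - | grep -E "posi|ft"
```

```text
position: [0.474, 0.5002, 0.0966]
ft_force: [0.8, 0.7, 6.0]
```

```bash
python3 -m jog '[{"linear":[0,0,0.015],"roll":0},{"linear":[0,0,0.015],"roll":0},{"linear":[0,0,0],"roll":0}]' - | grep -E "posi|ft"
```

```text
position: [0.474, 0.5003, 0.0959]
ft_force: [-0.9, 0.5, 7.6]
```

```bash
python3 -m jog '[{"linear":[0,0,0.01],"roll":0},{"linear":[0,0,0.01],"roll":0},{"linear":[0,0,0],"roll":0}]' - | grep -E "posi|ft"
```

```text
position: [0.4741, 0.5003, 0.0958]
ft_force: [-2.3, -0.3, 12.1]
```

```bash
python3 -m jog '[{"linear":[0,0,0.01],"roll":0},{"linear":[0,0,0],"roll":0},{"linear":[0,0,0],"roll":0}]' - | grep -E "posi|ft"
```

```text
position: [0.4741, 0.5003, 0.0957]
ft_force: [-1.9, -0.9, 13.1]
```

```bash
python3 -m jog '[{"linear":[0,0,0.01],"roll":0},{"linear":[0,0,0],"roll":0},{"linear":[0,0,0],"roll":0}]' - | grep -E "posi|ft"
```

```text
position: [0.4741, 0.5004, 0.0956]
ft_force: [-2.6, -1.5, 14.3]
```

```bash
python3 -m jog '[{"linear":[0,0,0.01],"roll":0},{"linear":[0,0,0.01],"roll":0},{"linear":[0,0,0],"roll":0}]' - | grep -E "posi|ft"
```

```text
position: [0.474, 0.5004, 0.0954]
ft_force: [-4.5, -3.0, 18.8]
```

```bash
python3 -m jog '[{"linear":[0,0,-0.03],"roll":0},{"linear":[0,0,-0.03],"roll":0},{"linear":[0,0,-0.03],"roll":0},{"linear":[0,0,0],"roll":0}]' - | grep -E "posi|ft"
python3 -m jog '[{"linear":[0,0,-0.05],"roll":0},{"linear":[0,0,-0.05],"roll":0},{"linear":[0,0,0],"roll":0}]' - | grep -E "posi|ft"
```

```text
position: [0.474, 0.5002, 0.0965]
ft_force: [0.8, 1.3, 4.9]
position: [0.4739, 0.5001, 0.0999]
ft_force: [1.7, 1.2, -0.7]
```

```bash
python3 -m jog '[{"linear":[0,0,-0.1],"roll":0},{"linear":[0,0,-0.1],"roll":0},{"linear":[0,0,-0.1],"roll":0},{"linear":[0,0,0],"roll":0}]' - | grep -E "posi|ft"
python3 -m jog '[{"linear":[0,0,-0.2],"roll":0},{"linear":[0,0,-0.2],"roll":0},{"linear":[0,0,-0.3],"roll":0},{"linear":[0,0,-0.4],"roll":0},{"linear":[0,0,-0.4],"roll":0},{"linear":[0,0,-0.5],"roll":0},{"linear":[0,0,-0.5],"roll":0},{"linear":[0,0,-0.5],"roll":0},{"linear":[0,0,0],"roll":0},{"linear":[0,0,0],"roll":0},{"linear":[0,0,0],"roll":0},{"linear":[0,0,0],"roll":0}]' - | grep -E "posi|ft|time"
python3 - <<'E'
from h import *
for n in("wrist","top","side"):
    im=optics.get_image(n)[:,:,::-1].copy();cv2.imwrite(f"pics/{n}7.png",im)
    m=cv2.inRange(cv2.cvtColor(im,cv2.COLOR_BGR2HSV),(100,120,40),(125,255,255))
    c=optics.calibration(n);M=proj(c,[[.4737,.5,.15]])[0]
    b=[]
    for k in cv2.findContours(cv2.morphologyEx(m,3,np.ones((5,5))),0,1)[0]:
        if cv2.contourArea(k)>40:b.append((tuple(np.round(cv2.minAreaRect(k)[0])),tuple(np.round(cv2.minAreaRect(k)[1],1)),cv2.contourArea(k)))
    if n=="wrist":
        P=[plane(c,cv2.boxPoints(cv2.minAreaRect(k)),.15) for k in cv2.findContours(cv2.morphologyEx(m,3,np.ones((5,5))),0,1)[0] if cv2.contourArea(k)>200]
        for p in P:print("size",[round(float(np.linalg.norm(p[i]-p[i-1])),4) for i in(0,1)],p.mean(0).round(4))
    print(n,"mouth",M.round(),b)
E
```

```text
position: [0.4743, 0.5004, 0.1136]
ft_force: [0.0, 0.5, 1.5]
time_s: 22.52
position: [0.4736, 0.4997, 0.231]
ft_force: [-0.2, -0.5, -0.9]
size [0.0298, 0.0612] [0.4749 0.5007 0.15  ]
wrist mouth [281. 221.] [((np.float64(282.0), np.float64(220.0)), (np.float64(35.0), np.float64(78.0)), 2664.5), ((np.float64(341.0), np.float64(78.0)), (np.float64(10.0), np.float64(6.7)), 45.0)]
top mouth [279. 170.] [((np.float64(288.0), np.float64(165.0)), (np.float64(10.6), np.float64(12.0)), 87.5)]
side mouth [295. 173.] [((np.float64(214.0), np.float64(186.0)), (np.float64(13.0), np.float64(6.0)), 57.5), ((np.float64(295.0), np.float64(175.0)), (np.float64(27.9), np.float64(5.1)), 92.0)]
```

The flap is level and shut (same size in view as at the start). To be sure that the cartridge is not merely trapped under it, I probe gently once more.

```bash
python3 -m jog '[{"linear":[0,0,0.6],"roll":0},{"linear":[0,0,0.6],"roll":0},{"linear":[0,0,0.4],"roll":0},{"linear":[0,0,0.2],"roll":0},{"linear":[0,0,0.1],"roll":0},{"linear":[0,0,0.1],"roll":0},{"linear":[0,0,0.1],"roll":0},{"linear":[0,0,0],"roll":0},{"linear":[0,0,0],"roll":0}]' - | grep -E "posi|ft"
python3 -m jog '[{"linear":[0,0,0.1],"roll":0},{"linear":[0,0,0.1],"roll":0},{"linear":[0,0,0.1],"roll":0},{"linear":[0,0,0.1],"roll":0},{"linear":[0,0,0],"roll":0},{"linear":[0,0,0],"roll":0}]' - | grep -E "posi|ft"
python3 -m jog '[{"linear":[0,0,0.1],"roll":0},{"linear":[0,0,0.1],"roll":0},{"linear":[0,0,0.1],"roll":0},{"linear":[0,0,0],"roll":0},{"linear":[0,0,0],"roll":0}]' - | grep -E "posi|ft"
```

```text
position: [0.4741, 0.5002, 0.1489]
ft_force: [0.2, 1.4, 1.0]
position: [0.4743, 0.5004, 0.1321]
ft_force: [2.3, 2.9, 0.6]
position: [0.4738, 0.5, 0.1195]
ft_force: [0.5, 2.1, -0.7]
```

```bash
python3 -m jog '[{"linear":[0,0,0.1],"roll":0},{"linear":[0,0,0.1],"roll":0},{"linear":[0,0,0.1],"roll":0},{"linear":[0,0,0.08],"roll":0},{"linear":[0,0,0],"roll":0},{"linear":[0,0,0],"roll":0}]' - | grep -E "posi|ft"
python3 -m jog '[{"linear":[0,0,0.03],"roll":0},{"linear":[0,0,0.03],"roll":0},{"linear":[0,0,0.03],"roll":0},{"linear":[0,0,0],"roll":0},{"linear":[0,0,0],"roll":0}]' - | grep -E "posi|ft"
```

```text
position: [0.4738, 0.5, 0.1045]
ft_force: [1.5, 1.8, -1.2]
position: [0.474, 0.5001, 0.1015]
ft_force: [1.9, 1.3, 0.6]
```

The fingers meet no spring down to 48 mm below the rim, where there were 7 N before, so the cartridge is caught below that. I withdraw.

```bash
python3 -m jog '[{"linear":[0,0,-0.2],"roll":0},{"linear":[0,0,-0.4],"roll":0},{"linear":[0,0,-0.5],"roll":0},{"linear":[0,0,-0.5],"roll":0},{"linear":[0,0,-0.5],"roll":0},{"linear":[0,0,-0.5],"roll":0},{"linear":[0,0,-0.5],"roll":0},{"linear":[0,0,-0.3],"roll":0},{"linear":[0,0,0],"roll":0},{"linear":[0,0,0],"roll":0},{"linear":[0,0,0],"roll":0},{"linear":[0,0,0],"roll":0}]' - | grep -E "posi|ft|time"
python3 - <<'E'
from h import *
im=optics.get_image("wrist")[:,:,::-1].copy();c=optics.calibration("wrist")
m=cv2.inRange(cv2.cvtColor(im,cv2.COLOR_BGR2HSV),(100,120,40),(125,255,255))
for k in cv2.findContours(cv2.morphologyEx(m,3,np.ones((5,5))),0,1)[0]:
    if cv2.contourArea(k)>200:
        p=plane(c,cv2.boxPoints(cv2.minAreaRect(k)),.15);print("size",[round(float(np.linalg.norm(p[i]-p[i-1])),4) for i in(0,1)],p.mean(0).round(4))
a=cv2.imread("pics/side0.png").astype(int);b=optics.get_image("side")[:,:,::-1].astype(int)
print("jar area diff",np.abs(a-b)[225:330,222:318].mean())
print(env.close_job())
E
```

```text
time_s: 26.25
position: [0.4736, 0.4998, 0.2362]
ft_force: [-0.4, 0.3, -0.6]
size [0.0304, 0.0617] [0.4746 0.5009 0.15  ]
jar area diff 14.377876984126985
the job is handed in; nothing more can be done
None
```

The job is handed in: the cartridge was pushed down through the flap and caught about 54 mm below the rim at 18.8 N vertical (about 19.6 N in all). A second probe found no spring above the catch, and the flap is shut over it; the arm never went near the jars, though my jar picture check was inconclusive.

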